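# Snap the slide case shut

## Task

The lid of the blue microscope-slide case is only resting on it: press down the white rim section on each of its four sides in turn, in any order, until every one has clicked shut, flush with the blue corner blocks. Only press: do not lift, tip or shove the case, leave the little oil bottle standing where it is on the middle of the lid, and leave everything else on the bench alone.

Things in the scene. Friction and masses are not known exactly. Their poses are not given: they have to be found in the camera images.
- slide_case: blue plastic microscope-slide storage case, standing loose on the bench, 0.6 to 1.2 kg, 170 (x) x 200 (y) mm. Origin: centre of its underside; z up. The tub with the fixed grey middle panel of the lid is 44 mm high; the lid's rim round that panel is made of four white snap-fit sections, one along each side, with a fixed blue corner block (24 x 24 mm, top at 52 mm) at each corner.
- lid_centre (a point): centre of the top of the grey middle panel of the lid, 44 mm above the case's underside, axes as the case's
- front_top (a point): centre of the top face of the white rim section on the case's -x side, 24 x 149 mm (case x by y), at (-73, 0) mm from the case's origin in case x, y; moves with the section. Top face 59 mm above the case's underside while proud (an orange band then shows under its edge), 52 mm when shut, flush with the corner blocks
- rim_front (a joint): how far the front (-x side) section has been pressed down, m: 0 proud, 0.007 fully shut. Over-centre snap: needs about 8 N downward at first, less as it goes down, snaps shut by itself past 0.004 and then stays; let go earlier it springs back up. Pressed further when shut it is rigid
- back_top (a point): centre of the top face of the white rim section on the case's +x side, 24 x 149 mm (case x by y), at (73, 0) mm from the case's origin in case x, y; moves with the section. Top face 59 mm above the case's underside while proud (an orange band then shows under its edge), 52 mm when shut, flush with the corner blocks
- rim_back (a joint): how far the back (+x side) section has been pressed down, m: 0 proud, 0.007 fully shut. Over-centre snap: needs about 8 N downward at first, less as it goes down, snaps shut by itself past 0.004 and then stays; let go earlier it springs back up. Pressed further when shut it is rigid
- left_top (a point): centre of the top face of the white rim section on the case's +y side, 119 x 24 mm (case x by y), at (0, 88) mm from the case's origin in case x, y; moves with the section. Top face 59 mm above the case's underside while proud (an orange band then shows under its edge), 52 mm when shut, flush with the corner blocks
- rim_left (a joint): how far the left (+y side) section has been pressed down, m: 0 proud, 0.007 fully shut. Over-centre snap: needs about 8 N downward at first, less as it goes down, snaps shut by itself past 0.004 and then stays; let go earlier it springs back up. Pressed further when shut it is rigid
- right_top (a point): centre of the top face of the white rim section on the case's -y side, 119 x 24 mm (case x by y), at (0, -88) mm from the case's origin in case x, y; moves with the section. Top face 59 mm above the case's underside while proud (an orange band then shows under its edge), 52 mm when shut, flush with the corner blocks
- rim_right (a joint): how far the right (-y side) section has been pressed down, m: 0 proud, 0.007 fully shut. Over-centre snap: needs about 8 N downward at first, less as it goes down, snaps shut by itself past 0.004 and then stays; let go earlier it springs back up. Pressed further when shut it is rigid
- oil_mid (a point): small amber immersion-oil bottle with a black cap, 28 mm across, 42 mm high, standing loose on the grey middle panel of the lid. Point: its centre half-way up
- pot_mid (a point): clear specimen pot with a red cap, 40 mm across, 48 mm high, standing loose beside the case. Point: its centre half-way up
- mailer_mid (a point): flat green slide mailer, 80 x 30 x 14 mm, lying loose beside the case. Point: its centre half-way up
- dish_mid (a point): shallow clear culture dish, 64 mm across, 16 mm high, loose beside the case. Point: its centre half-way up
- covers_mid (a point): yellow cover-glass case with a white top, 60 x 60 x 24 mm, loose at one side of the bench. Point: its centre half-way up
- counter_mid (a point): steel tally counter with a black push-button, 52 mm across, 42 mm high, loose at one side of the bench. Point: its centre half-way up

How it is judged (in metres and radians):
At the end, for the whole second after the job is handed in: all four rim sections shut (each pressed down more than 5.5 mm of its 7 mm), the case upright, at rest and within 30 mm of where it stood, and the oil bottle still standing upright on the lid's middle panel, within 50 mm of its centre (value of joint each of rim_front, rim_back, rim_left, rim_right above 0.0055 m and distance of slide_case from where it was at the start of the episode below 0.03 m and angle between slide_case's own z axis and vertical below 0.06 rad and linear speed of slide_case below 0.01 m/s and angle between oil_mid's own z axis and vertical below 0.3 rad and horizontal distance between oil_mid and lid_centre below 0.05 m and z of oil_mid in the frame of slide_case between 0.055 and 0.075 m); the robot touches nothing.
It fails at once if the slide case is lifted or tipped (height (world z) of slide_case above 0.012 m or angle between slide_case's own z axis and vertical above 0.12 rad).
It fails at once if the slide case is shoved more than 30 mm along the bench (distance of slide_case from where it was at the start of the episode above 0.03 m).
It fails at once if the oil bottle on the lid is knocked over, pushed towards the rim or lifted (angle between oil_mid's own z axis and vertical above 0.5 rad or horizontal distance between oil_mid and lid_centre above 0.05 m or z of oil_mid in the frame of slide_case above 0.08 m).
It fails at once if another loose thing on the bench is moved more than 30 mm (distance of any of pot_mid, mailer_mid, dish_mid, covers_mid, counter_mid from where it was at the start of the episode above 0.03 m).
It also fails if it takes over 46 s, if anything falls off the work surface, if the arm or the gripper's body presses on something with over 40 N, if the wrist force passes 120 N, or if a joint passes its speed limit or range.

## Robot

A 6-joint arm with a two-finger parallel gripper is mounted at the origin on the work surface. World frame = base frame: x ahead of the robot, y to its left, z up, the work surface at z = 0. Lengths are in m, angles in degrees, forces in N, time in s.
With the tool pointing down it reaches from about 0.375 to 0.9 m from the base axis. Payload 3.1 kg.
Tool frame: the origin (TCP) lies where the fingers leave the gripper's body, on its centre line; the fingertips stand 70 mm ahead of it and the grasp point (between the pads) lies 51 mm ahead of it; y points along the fingers, z is the direction in which the jaws open and shut, and the axes are right-handed (so a half turn about y gives the same grasp; the last joint's range is limited). The gripper opens to 87 mm and grips with 3 to 60 N. Pads are 19 mm wide; open, the fingers measure 117 mm over their backs; the gripper's body (75 mm by 190 mm) begins 51 mm behind the grasp point.
Start: joints at [-82.305, 30.224, 82.088, -0, 67.689, -10.227], TCP at [0.192, -0.595, 0.292] pointing down, gripper open.
Joint ranges: [-176.69, 176.69], [-43.24, 126.21], [12.49, 139.97], [-82, 262], [0, 151.66], [-163.58, 163.58]. Speed limits (degrees/s): [159.86, 159.86, 180, 180, 180, 180].

## Interface

Orientations are given as a 3x3 rotation matrix whose columns are the frame's x, y, z axes.
In Python, from rig import bot gives the robot as it stands.
- The arm moves only by the shell command python3 -m pendant 'ROWS'. ROWS is JSON, a list of rows, each a list of 3 entries, a list of its own where there are three numbers: the shift along the tool's x, y, z in cm, then the turn, a rotation vector about the tool's x, y, z in rad, then the closure, from 0 (fully open) to 1 (shut). In form: [[[dx, dy, dz], [ax, ay, az], jaw], ...]. A call has 1 to 20 rows; each row shifts and turns the commanded pose from where the row before left it, along the tool's axes as they then stand; what a row does not reach is not made up. A row lasts 1/12 s, in which the tool goes at most 41.7 mm and 7.16 degrees, less where a joint would pass 70% of its speed; a pose out of reach is approached as far as the arm can. A call with a gripper value outside its range is refused whole. The fingers move at their own pace and stop on an object; the grip force is fixed at half the most. Time passes only in rows, so rows that do not move let the fingers close. It gives the time, the measured TCP pose, the force and the opening at its end, in the units of the state.
- bot.read_state(): the state, without advancing time (a new reading comes with each control period).
- bot.capture(name): name is "scene" or "top" or "wrist"; returns a dict with "img" (400x640x3 uint8, red, green, blue), "fx", "fy", "cx", "cy" (pixels), "R" (3x3) and "t" (3): a world point X has camera coordinates R X + t. Camera axes: x right, y down, z forward; pixel columns grow to the right and rows downward; lengths in m; the calibration is good to about 2 mm. The wrist camera is an equidistant fisheye: a pixel r from the principal point sees the ray r / f radians off the axis. A picture is of the moment at which its call begins. There is no depth.
- bot.hand_in(): hands the job in, once; it reports no verdict.
The state is a dict: "time_s": time; "joint_positions": joint angles; "qvel": joint speeds; "tau": joint torques, N m; "position": TCP position; "tcp_rot": TCP orientation; "force": force on the tool from outside, world axes, zero at the start; "moment": the same for the moment, N m; "opening": opening from 0.0 (shut) to 1.0 (fully open).
Only numpy, scipy, OpenCV 4.12 (cv2) and the standard library are available. Lean on these libraries where they do the work, as an engineer would, in place of code of your own. Each camera call takes 0.05 s, during which the arm holds its last target.

## Working session

There is one attempt and no reset: what is moved stays moved. The work goes in short steps, Python scripts to look and compute and a shell command to move; the robot and the scene stay as the last step left them, time stands still between calls to the robot, and variables do not carry over. Pictures are saved under pics/ and viewed, and the job is handed in when it is done.

```bash
ls; mkdir -p pics
cat > h.py <<'E'
import numpy as np,cv2
from rig import bot
def snap(n,f):
    c=bot.capture(n); cv2.imwrite('pics/'+f,cv2.cvtColor(c['img'],cv2.COLOR_RGB2BGR)); 
    np.savez('pics/'+f[:-4]+'.npz',**c); return c
def ray(c,u,v,z):
    d=np.array([(u-c['cx'])/c['fx'],(v-c['cy'])/c['fy'],1.]); R=np.array(c['R']);t=np.array(c['t'])
    o=-R.T@t; d=R.T@d; return o+d*(z-o[2])/d[2]
def proj(c,X):
    p=np.array(c['R'])@np.array(X)+np.array(c['t']); return np.array([c['fx']*p[0]/p[2]+c['cx'],c['fy']*p[1]/p[2]+c['cy']])
E
python3 - <<'E'
from h import *
snap('scene','s0.png');c=snap('top','t0.png')
print(-np.array(c['R']).T@np.array(c['t']),c['fx'])
s=bot.read_state();print(s)
E
```

```text
pics
[4.05624847e-01 6.63965922e-04 1.43927496e+00] 452.1104220282875
{'time_s': 0.1, 'joint_positions': array([-8.23054483e+01,  3.02734047e+01,  8.21487208e+01, -1.82655176e-03,
        6.76890522e+01, -1.02302131e+01]), 'qvel': array([ 0.07244016, -0.20186717, -0.13827312, -0.02698957,  0.05841416,
       -0.01313673]), 'tau': array([-2.13346243e-05, -4.40985596e+01, -1.77150822e+01,  6.34387834e-02,
        5.34238725e-02, -5.94981566e-05]), 'position': array([ 0.19227498, -0.59414084,  0.29137367]), 'tcp_rot': array([[-9.51457779e-01, -2.89033159e-04,  3.07779160e-01],
       [-3.07779134e-01,  1.91899451e-03, -9.51455896e-01],
       [-3.15624214e-04, -9.99998117e-01, -1.91480063e-03]]), 'force': array([-0.24484791, -0.24978256,  0.75955599]), 'moment': array([0.00635409, 0.0344595 , 0.0028676 ]), 'opening': 1.0008638034858297}
```

View pics/s0.png

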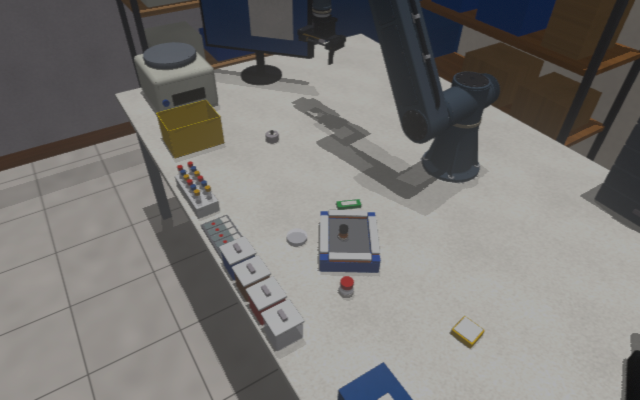

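View pics/t0.png

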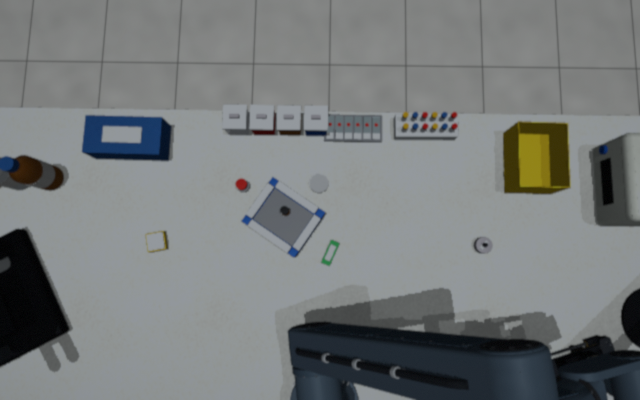

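The top view shows the case at about (284,217), rotated, with blue corners at (274,182), (320,213), (293,252) and (247,220). The pot is at (242,184), the dish at (319,183) and the mailer at (330,252). Next I'll measure the corners in both views.

```bash
cat > m.py <<'E'
from h import *
def load(f): return dict(np.load('pics/'+f+'.npz'))
def blobs(c,mask,box,amin):
    m=np.zeros(mask.shape,np.uint8);x0,y0,x1,y1=box;m[y0:y1,x0:x1]=mask[y0:y1,x0:x1]
    n,l,s,ce=cv2.connectedComponentsWithStats(m,connectivity=8)
    return [(ce[i],s[i][:5]) for i in range(1,n) if s[i][4]>=amin]
E
python3 - <<'E'
from m import *
for f,box in(('t0',(230,165,345,270)),('s0',(280,190,400,300))):
    c=load(f);h=cv2.cvtColor(c['img'],cv2.COLOR_RGB2HSV)
    m=((h[...,0]>105)&(h[...,0]<130)&(h[...,1]>130)&(h[...,2]>60)).astype(np.uint8)
    for ce,s in blobs(c,m,box,8): print(f,ce,s,ray(c,*ce,.052)[:2])
    im=cv2.cvtColor(c['img'],cv2.COLOR_RGB2BGR)[box[1]:box[3],box[0]:box[2]]
    cv2.imwrite(f'pics/{f}_z.png',cv2.resize(im,None,fx=5,fy=5,interpolation=cv2.INTER_CUBIC))
E
```

```text
t0 [273.13513514 181.59459459] [270 178   7   8  37] [0.66869464 0.16823636]
t0 [319.62 213.1 ] [315 209  10   9  50] [0.57208267 0.02132976]
t0 [246.15 219.55] [243 216   8   8  40] [0.54824568 0.24781566]
t0 [293.         251.71698113] [289 247   9  10  53] [0.45186039 0.10052394]
s0 [324.  212.5] [322 212   5   2  10] [0.56976038 0.02062213]
s0 [371.  213.5] [369 213   5   2  10] [0.44859196 0.10087824]
s0 [324.  256.5] [321 254   7   6  42] [0.66793508 0.17143774]
s0 [375.59459459 257.56756757] [373 255   7   6  37] [0.54766722 0.25073265]
```

View pics/t0_z.png

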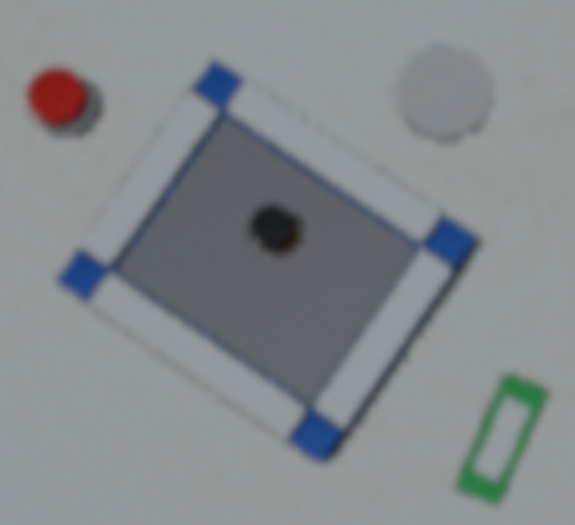

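View pics/s0_z.png

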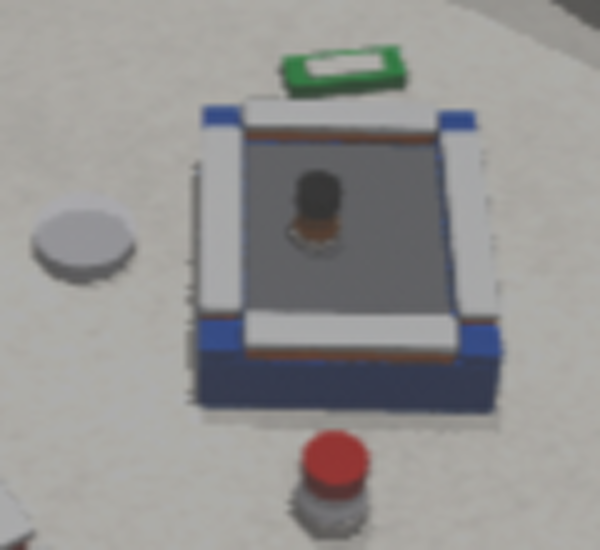

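Both views agree to about 3 mm at z = 52 mm. The corner spacings come out at 176 x 144 mm, against 176 x 146 expected. The centre is at (0.560, 0.135), with case x at yaw -33.3°. Now I'll move over the right section.

```bash
python3 -m pendant '[[[-2.5,0,-2.6],[0,0,0],1],[[-2.5,0,-2.6],[0,0,0],1],[[-2.5,0,-2.6],[0,0,0],1],[[-2.5,0,-2.6],[0,0,0],1],[[-2.5,0,-2.6],[0,0,0],1],[[-2.5,0,-2.6],[0,0,0],1],[[-2.5,0,-2.6],[0,0,0],1],[[-2.5,0,-2.6],[0,0,0],1],[[-2.5,0,-2.6],[0,0,0],1],[[-2.5,0,-2.6],[0,0,0],1],[[-2.5,0,-2.6],[0,0,0],1],[[-2.5,0,-2.6],[0,0,0],1],[[-2.5,0,-2.6],[0,0,0],1],[[-2.5,0,-2.6],[0,0,0],1],[[-2.5,0,-2.6],[0,0,0],1],[[-2.5,0,-2.6],[0,0,0],1],[[-2.5,0,-2.6],[0,0,0],1],[[-2.5,0,-2.6],[0,0,0],1],[[-2.5,0,-2.6],[0,0,0],1],[[-2.5,0,-2.6],[0,0,0],1]]'
python3 -m pendant '[[[0,0,0],[0,-0.113,0],1],[[0,0,0],[0,-0.113,0],1],[[0,0,0],[0,-0.113,0],1],[[0,0,0],[0,-0.113,0],1],[[0,0,0],[0,-0.113,0],1],[[0,0,0],[0,-0.113,0],1],[[0,0,0],[0,0,0],1]]'
cat > go.py <<'E'
import sys
from h import *
C=np.array([.5602,.1345]);a=np.radians(-33.3);ex=np.array([np.cos(a),np.sin(a)]);ey=np.array([-ex[1],ex[0]])
s=bot.read_state();p=s['position'];R=s['tcp_rot']
print('t',s['time_s'],'p',p.round(4),'tipz',round((p+R@[0,.07,0])[2],4),'F',s['force'].round(1),'op',round(s['opening'],3),'yaw z',np.degrees(np.arctan2(R[1,2],R[0,2])).round(2),'R',R[2].round(3))
tip=p+R@[0,.07,0]
for n,q in dict(front=C-.073*ex,back=C+.073*ex,left=C+.088*ey,right=C-.088*ey).items():
    print(n,q.round(3),'tool shift cm',((R.T@(np.append(q,.059)-tip))*100).round(2))
E
python3 go.py
```

```text
time_s: 1.77
position: [0.5083, 0.0559, 0.292]
tcp_rot: [[-0.951, -0.001, 0.308], [-0.308, -0.0, -0.951], [0.001, -1.0, -0.0]]
force: [-0.8, -1.5, 0.0]
opening: 0.009
time_s: 2.35
position: [0.5077, 0.0541, 0.2919]
tcp_rot: [[-0.546, -0.001, 0.838], [-0.838, 0.0, -0.546], [0.001, -1.0, -0.001]]
force: [0.9, 0.3, 0.4]
opening: 0.005
t 2.35 p [0.5077 0.0541 0.2919] tipz 0.2219 F [0.9 0.3 0.4] op 0.005 yaw z -33.12 R [ 0.001 -1.    -0.001]
front [0.499 0.175] tool shift cm [-9.64 16.29 -7.28]
back [0.621 0.094] tool shift cm [-9.59 16.28  7.32]
left [0.609 0.208] tool shift cm [-18.42  16.28   0.05]
right [0.512 0.061] tool shift cm [-8.200e-01  1.629e+01 -1.000e-02]
```

```bash
python3 -m pendant '[[[-0.8,3,0],[0,0,0],1],[[0,3,0],[0,0,0],1],[[0,3,0],[0,0,0],1],[[0,3,0],[0,0,0],1],[[0,2,0],[0,0,0],1],[[0,1,0],[0,0,0],1],[[0,0,0],[0,0,0],1]]'
python3 - <<'E'
from h import *
import cv2
c=snap('scene','s1.png');w=snap('wrist','w1.png');t=snap('top','t1.png')
a=cv2.cvtColor(c['img'],cv2.COLOR_RGB2BGR)[170:310,280:420]
b=cv2.cvtColor(t['img'],cv2.COLOR_RGB2BGR)[150:290,220:360]
cv2.imwrite('pics/st1.png',cv2.resize(np.hstack([a,b]),(800,400),interpolation=cv2.INTER_CUBIC))
E
python3 go.py
```

```text
time_s: 2.93
position: [0.5112, 0.0607, 0.1401]
tcp_rot: [[-0.55, -0.005, 0.835], [-0.835, 0.001, -0.55], [0.002, -1.0, -0.005]]
force: [0.3, 0.9, -0.1]
opening: 0.004
t 3.0833 p [0.5133 0.0606 0.1432] tipz 0.0732 F [ 0.7 -0.4  0.2] op 0.007 yaw z -33.28 R [-0.001 -1.     0.002]
front [0.499 0.175] tool shift cm [-8.74  1.41 -7.45]
back [0.621 0.094] tool shift cm [-8.74  1.44  7.15]
left [0.609 0.208] tool shift cm [-17.54   1.44  -0.15]
right [0.512 0.061] tool shift cm [ 0.06  1.42 -0.15]
```

View pics/st1.png

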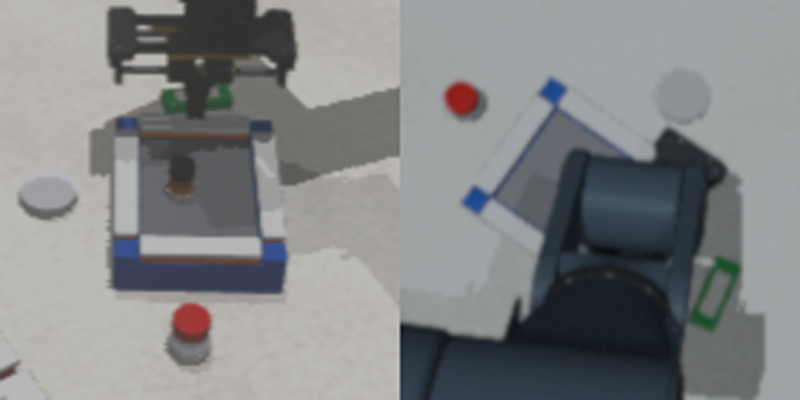

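View pics/w1.png

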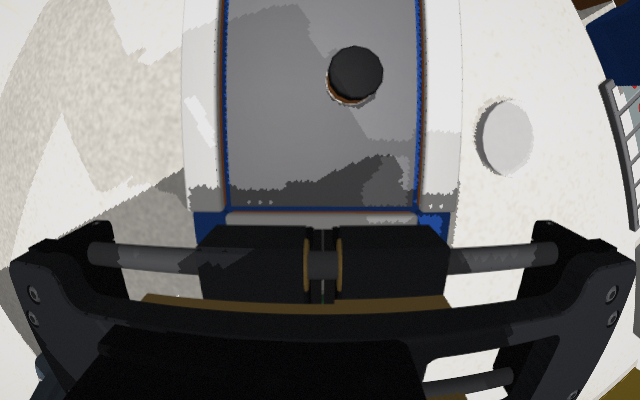

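The scene view shows the fingertip over the middle of the right section. The wrist view puts it centred between the two blue corners at (210,225) and (432,228). Now I'll press in small steps.

```bash
python3 -m pendant '[[[0,0.6,-0.1],[0,0,0],1],[[0,0.5,0],[0,0,0],1],[[0,0.1,0],[0,0,0],1],[[0,0.1,0],[0,0,0],1],[[0,0.1,0],[0,0,0],1],[[0,0.1,0],[0,0,0],1],[[0,0,0],[0,0,0],1]]'; python3 go.py|head -1
python3 -m pendant '[[[0,0.1,0],[0,0,0],1],[[0,0.1,0],[0,0,0],1],[[0,0.1,0],[0,0,0],1],[[0,0,0],[0,0,0],1]]'; python3 go.py |head -1
```

```text
time_s: 3.67
position: [0.5116, 0.0613, 0.1279]
tcp_rot: [[-0.548, 0.0, 0.836], [-0.836, -0.0, -0.548], [-0.0, -1.0, 0.0]]
force: [-0.5, 0.5, 5.6]
opening: 0.001
t 3.6667 p [0.5116 0.0613 0.1279] tipz 0.0579 F [-0.5  0.5  5.6] op 0.001 yaw z -33.23 R [-0. -1.  0.]
time_s: 4.0
position: [0.5117, 0.0612, 0.124]
tcp_rot: [[-0.548, 0.0, 0.836], [-0.836, -0.0, -0.548], [-0.0, -1.0, 0.0]]
force: [0.6, 0.2, -0.0]
opening: 0.003
t 4.0 p [0.5117 0.0612 0.124 ] tipz 0.054 F [ 0.6  0.2 -0. ] op 0.003 yaw z -33.24 R [-0. -1.  0.]
```

The force dropped to 0 at tip z = 0.054, so it has snapped. I'll press 3 mm more to check it is rigid, then move to the next section.

```bash
python3 -m pendant '[[[0,0.1,0],[0,0,0],1],[[0,0.1,0],[0,0,0],1],[[0,0.1,0],[0,0,0],1],[[0,0,0],[0,0,0],1]]'; python3 go.py|head -1
python3 -m pendant '[[[0,-1,0],[0,0,0],1],[[0,-2,0],[0,0,0],1],[[0,-3,0],[0,0,0],1],[[0,-1.5,0],[0,0,0],1],[[0,0,0],[0,0,0],1]]'; python3 go.py
```

```text
time_s: 4.33
position: [0.5117, 0.0612, 0.122]
tcp_rot: [[-0.548, 0.0, 0.837], [-0.837, -0.0, -0.548], [-0.0, -1.0, 0.0]]
force: [-1.0, 0.3, 7.7]
opening: 0.005
t 4.3333 p [0.5117 0.0612 0.122 ] tipz 0.052 F [-1.   0.3  7.7] op 0.005 yaw z -33.22 R [-0. -1.  0.]
time_s: 4.75
position: [0.5136, 0.0612, 0.1997]
tcp_rot: [[-0.548, 0.008, 0.837], [-0.837, -0.001, -0.548], [-0.004, -1.0, 0.007]]
force: [-0.3, -0.1, -0.8]
opening: 0.002
t 4.75 p [0.5136 0.0612 0.1997] tipz 0.1297 F [-0.3 -0.1 -0.8] op 0.002 yaw z -33.22 R [-0.004 -1.     0.007]
front [0.499 0.175] tool shift cm [-8.65  7.05 -7.52]
back [0.621 0.094] tool shift cm [-8.63  7.15  7.08]
left [0.609 0.208] tool shift cm [-17.44   7.13  -0.21]
right [0.512 0.061] tool shift cm [ 0.16  7.07 -0.23]
```

```bash
python3 -m pendant '[[[-2.2,0,-1.9],[0,0,0],1],[[-2.2,0,-1.9],[0,0,0],1],[[-2.2,0,-1.8],[0,0,0],1],[[-2.1,0,-1.8],[0,0,0],1],[[0,0,0],[0,0,0],1],[[0,2,0],[0,0,0],1],[[0,2,0],[0,0,0],1],[[0,1,0],[0,0,0],1],[[0,0,0],[0,0,0],1],[[0,0,0],[0,0,0],1]]'; python3 go.py|head -2
```

```text
time_s: 5.58
position: [0.497, 0.1741, 0.1455]
tcp_rot: [[-0.548, -0.002, 0.836], [-0.836, -0.0, -0.548], [0.001, -1.0, -0.002]]
force: [0.5, -0.4, -0.5]
opening: 0.003
t 5.5833 p [0.497  0.1741 0.1455] tipz 0.0755 F [ 0.5 -0.4 -0.5] op 0.003 yaw z -33.26 R [ 0.001 -1.    -0.002]
front [0.499 0.175] tool shift cm [-0.17  1.65  0.17]
```

```bash
python3 -m pendant '[[[-0.1,0.7,0.2],[0,0,0],1],[[0,0.6,0],[0,0,0],1],[[0,0.2,0],[0,0,0],1],[[0,0.1,0],[0,0,0],1],[[0,0.1,0],[0,0,0],1],[[0,0.1,0],[0,0,0],1],[[0,0,0],[0,0,0],1]]'; python3 go.py|head -1
python3 -m pendant '[[[0,0.1,0],[0,0,0],1],[[0,0.1,0],[0,0,0],1],[[0,0.1,0],[0,0,0],1],[[0,0,0],[0,0,0],1]]'; python3 go.py |head -1
```

```text
time_s: 6.17
position: [0.4997, 0.1743, 0.1291]
tcp_rot: [[-0.548, 0.0, 0.837], [-0.837, -0.0, -0.548], [-0.0, -1.0, 0.0]]
force: [-1.7, -1.0, 9.0]
opening: 0.008
t 6.1667 p [0.4997 0.1743 0.1291] tipz 0.0591 F [-1.7 -1.   9. ] op 0.008 yaw z -33.22 R [-0. -1.  0.]
time_s: 6.5
position: [0.4997, 0.1743, 0.1255]
tcp_rot: [[-0.548, 0.0, 0.837], [-0.837, -0.0, -0.548], [-0.0, -1.0, 0.0]]
force: [0.1, -0.6, 0.3]
opening: 0.005
t 6.5 p [0.4997 0.1743 0.1255] tipz 0.0555 F [ 0.1 -0.6  0.3] op 0.005 yaw z -33.23 R [-0. -1.  0.]
```

```bash
python3 -m pendant '[[[0,0.2,0],[0,0,0],1],[[0,0.1,0],[0,0,0],1],[[0,0.1,0],[0,0,0],1],[[0,0.1,0],[0,0,0],1],[[0,0,0],[0,0,0],1]]'; python3 go.py|head -1
python3 -m pendant '[[[0,-1,0],[0,0,0],1],[[0,-2,0],[0,0,0],1],[[0,-3,0],[0,0,0],1],[[0,-1.5,0],[0,0,0],1],[[0,0,0],[0,0,0],1]]'; python3 go.py
```

```text
time_s: 6.92
position: [0.4997, 0.1744, 0.122]
tcp_rot: [[-0.548, 0.001, 0.837], [-0.837, 0.0, -0.548], [-0.0, -1.0, 0.001]]
force: [-3.3, -0.8, 15.4]
opening: 0.002
t 6.9167 p [0.4997 0.1744 0.122 ] tipz 0.052 F [-3.3 -0.8 15.4] op 0.002 yaw z -33.22 R [-0.    -1.     0.001]
time_s: 7.33
position: [0.5016, 0.1747, 0.1984]
tcp_rot: [[-0.548, 0.007, 0.836], [-0.837, 0.001, -0.548], [-0.005, -1.0, 0.006]]
force: [0.9, 0.2, 0.1]
opening: -0.0
t 7.3333 p [0.5016 0.1747 0.1984] tipz 0.1284 F [0.9 0.2 0.1] op -0.0 yaw z -33.23 R [-0.005 -1.     0.006]
front [0.499 0.175] tool shift cm [ 0.21  6.94 -0.28]
back [0.621 0.094] tool shift cm [ 0.23  7.02 14.32]
left [0.609 0.208] tool shift cm [-8.58  7.02  7.04]
right [0.512 0.061] tool shift cm [9.02 6.94 7.01]
```

The front section is shut. The left section is next.

```bash
python3 -m pendant '[[[-2.2,0,1.8],[0,0,0],1],[[-2.2,0,1.8],[0,0,0],1],[[-2.2,0,1.8],[0,0,0],1],[[-2.1,0,1.8],[0,0,0],1],[[0,0,0],[0,0,0],1],[[0,2,0],[0,0,0],1],[[0,2,0],[0,0,0],1],[[0,1,0],[0,0,0],1],[[0,0,0],[0,0,0],1],[[0,0,0],[0,0,0],1]]'; python3 go.py
```

```text
time_s: 8.17
position: [0.6067, 0.2075, 0.1442]
tcp_rot: [[-0.548, -0.003, 0.836], [-0.836, -0.0, -0.548], [0.002, -1.0, -0.002]]
force: [0.1, 0.4, 0.5]
opening: 0.006
t 8.1667 p [0.6067 0.2075 0.1442] tipz 0.0742 F [0.1 0.4 0.5] op 0.006 yaw z -33.23 R [ 0.002 -1.    -0.002]
front [0.499 0.175] tool shift cm [ 8.63  1.55 -7.17]
back [0.621 0.094] tool shift cm [8.64 1.52 7.43]
left [0.609 0.208] tool shift cm [-0.17  1.52  0.14]
right [0.512 0.061] tool shift cm [17.43  1.55  0.12]
```

```bash
python3 -m pendant '[[[-0.1,0.7,0.1],[0,0,0],1],[[0,0.5,0],[0,0,0],1],[[0,0.2,0],[0,0,0],1],[[0,0.1,0],[0,0,0],1],[[0,0.1,0],[0,0,0],1],[[0,0.1,0],[0,0,0],1],[[0,0,0],[0,0,0],1]]'; python3 go.py|head -1
python3 -m pendant '[[[0,0.1,0],[0,0,0],1],[[0,0.1,0],[0,0,0],1],[[0,0.1,0],[0,0,0],1],[[0,0,0],[0,0,0],1]]'; python3 go.py |head -1
python3 -m pendant '[[[0,0.1,0],[0,0,0],1],[[0,0.1,0],[0,0,0],1],[[0,0.1,0],[0,0,0],1],[[0,0,0],[0,0,0],1]]'; python3 go.py |head -1
```

```text
time_s: 8.75
position: [0.609, 0.2079, 0.1292]
tcp_rot: [[-0.548, 0.001, 0.836], [-0.836, 0.0, -0.548], [-0.0, -1.0, 0.0]]
force: [-1.4, -0.9, 3.4]
opening: 0.005
t 8.75 p [0.609  0.2079 0.1292] tipz 0.0592 F [-1.4 -0.9  3.4] op 0.005 yaw z -33.23 R [-0. -1.  0.]
time_s: 9.08
position: [0.609, 0.2079, 0.1256]
tcp_rot: [[-0.548, 0.001, 0.837], [-0.837, 0.0, -0.548], [-0.0, -1.0, 0.001]]
force: [-0.5, -0.6, 1.1]
opening: 0.003
t 9.0833 p [0.609  0.2079 0.1256] tipz 0.0556 F [-0.5 -0.6  1.1] op 0.003 yaw z -33.23 R [-0.    -1.     0.001]
time_s: 9.42
position: [0.609, 0.2079, 0.1222]
tcp_rot: [[-0.548, -0.0, 0.836], [-0.836, -0.0, -0.548], [0.0, -1.0, -0.0]]
force: [-0.4, 0.6, 1.7]
opening: 0.008
t 9.4167 p [0.609  0.2079 0.1222] tipz 0.0522 F [-0.4  0.6  1.7] op 0.008 yaw z -33.23 R [ 0. -1. -0.]
```

```bash
python3 -m pendant '[[[0,0.1,0],[0,0,0],1],[[0,0.1,0],[0,0,0],1],[[0,0,0],[0,0,0],1]]'; python3 go.py |head -1
python3 -m pendant '[[[0,-1,0],[0,0,0],1],[[0,-2,0],[0,0,0],1],[[0,-3,0],[0,0,0],1],[[0,-1.5,0],[0,0,0],1],[[0,0,0],[0,0,0],1]]'; python3 go.py
```

```text
time_s: 9.67
position: [0.609, 0.2079, 0.122]
tcp_rot: [[-0.548, 0.0, 0.837], [-0.837, -0.0, -0.548], [-0.0, -1.0, 0.0]]
force: [-3.1, -1.0, 11.7]
opening: 0.004
t 9.6667 p [0.609  0.2079 0.122 ] tipz 0.052 F [-3.1 -1.  11.7] op 0.004 yaw z -33.22 R [-0. -1.  0.]
time_s: 10.08
position: [0.6114, 0.2084, 0.1994]
tcp_rot: [[-0.548, 0.009, 0.836], [-0.836, 0.001, -0.548], [-0.006, -1.0, 0.006]]
force: [0.6, -0.5, -0.1]
opening: 0.002
t 10.0833 p [0.6114 0.2084 0.1994] tipz 0.1294 F [ 0.6 -0.5 -0.1] op 0.002 yaw z -33.23 R [-0.006 -1.     0.006]
front [0.499 0.175] tool shift cm [ 9.06  6.94 -7.62]
back [0.621 0.094] tool shift cm [9.08 7.03 6.98]
left [0.609 0.208] tool shift cm [ 0.27  7.04 -0.31]
right [0.512 0.061] tool shift cm [17.87  6.93 -0.33]
```

The left section is shut and rigid at 0.052. The back section is last.

```bash
python3 -m pendant '[[[2.2,0,1.8],[0,0,0],1],[[2.2,0,1.8],[0,0,0],1],[[2.2,0,1.8],[0,0,0],1],[[2.2,0,1.8],[0,0,0],1],[[0,0,0],[0,0,0],1],[[0,2,0],[0,0,0],1],[[0,2,0],[0,0,0],1],[[0,1,0],[0,0,0],1],[[0,0,0],[0,0,0],1],[[0,0,0],[0,0,0],1]]'; python3 go.py
```

```text
time_s: 10.92
position: [0.6203, 0.0952, 0.1442]
tcp_rot: [[-0.548, -0.002, 0.837], [-0.837, 0.0, -0.548], [0.001, -1.0, -0.002]]
force: [-0.0, 0.4, 1.0]
opening: 0.004
t 10.9167 p [0.6203 0.0952 0.1442] tipz 0.0742 F [-0.   0.4  1. ] op 0.004 yaw z -33.21 R [ 0.001 -1.    -0.002]
front [0.499 0.175] tool shift cm [-1.000e-02  1.550e+00 -1.446e+01]
back [0.621 0.094] tool shift cm [0.01 1.52 0.14]
left [0.609 0.208] tool shift cm [-8.8   1.52 -7.15]
right [0.512 0.061] tool shift cm [ 8.8   1.54 -7.18]
```

```bash
python3 -m pendant '[[[0,0.7,0.1],[0,0,0],1],[[0,0.5,0],[0,0,0],1],[[0,0.2,0],[0,0,0],1],[[0,0.1,0],[0,0,0],1],[[0,0.1,0],[0,0,0],1],[[0,0.1,0],[0,0,0],1],[[0,0,0],[0,0,0],1]]'; python3 go.py|head -1
python3 -m pendant '[[[0,0.1,0],[0,0,0],1],[[0,0.1,0],[0,0,0],1],[[0,0.1,0],[0,0,0],1],[[0,0,0],[0,0,0],1]]'; python3 go.py |head -1
python3 -m pendant '[[[0,0.1,0],[0,0,0],1],[[0,0.1,0],[0,0,0],1],[[0,0.1,0],[0,0,0],1],[[0,0.1,0],[0,0,0],1],[[0,0.1,0],[0,0,0],1],[[0,0,0],[0,0,0],1]]'; python3 go.py |head -1
```

```text
time_s: 11.5
position: [0.6219, 0.0943, 0.1292]
tcp_rot: [[-0.548, 0.001, 0.836], [-0.836, 0.0, -0.548], [-0.0, -1.0, 0.0]]
force: [-1.2, 0.4, 4.0]
opening: 0.007
t 11.5 p [0.6219 0.0943 0.1292] tipz 0.0592 F [-1.2  0.4  4. ] op 0.007 yaw z -33.23 R [-0. -1.  0.]
time_s: 11.83
position: [0.6218, 0.0944, 0.1257]
tcp_rot: [[-0.548, 0.001, 0.837], [-0.837, 0.0, -0.548], [-0.0, -1.0, 0.001]]
force: [-0.4, 0.1, 1.4]
opening: 0.008
t 11.8333 p [0.6218 0.0944 0.1257] tipz 0.0557 F [-0.4  0.1  1.4] op 0.008 yaw z -33.23 R [-0.    -1.     0.001]
time_s: 12.33
position: [0.6219, 0.0942, 0.122]
tcp_rot: [[-0.548, 0.0, 0.837], [-0.837, -0.0, -0.548], [-0.0, -1.0, 0.0]]
force: [-2.9, -0.4, 11.7]
opening: 0.007
t 12.3333 p [0.6219 0.0942 0.122 ] tipz 0.052 F [-2.9 -0.4 11.7] op 0.007 yaw z -33.22 R [-0. -1.  0.]
```

```bash
python3 -m pendant '[[[0,-1,0],[0,0,0],1],[[0,-3,0],[0,0,0],1],[[0,-3,0],[0,0,0],1],[[0,-3,0],[0,0,0],1],[[0,-3,0],[0,0,0],1],[[0,-2,0],[0,0,0],1],[[2.5,0,1.6],[0,0,0],1],[[2.5,0,1.6],[0,0,0],1],[[2.5,0,1.6],[0,0,0],1],[[2.5,0,1.6],[0,0,0],1],[[2.5,0,1.6],[0,0,0],1],[[2.5,0,1.6],[0,0,0],1],[[2.5,0,1.6],[0,0,0],1],[[2.5,0,1.6],[0,0,0],1],[[2.5,0,1.6],[0,0,0],1],[[2.5,0,1.6],[0,0,0],1],[[2,0,1.3],[0,0,0],1],[[1,0,0.6],[0,0,0],1],[[0,0,0],[0,0,0],1],[[0,0,0],[0,0,0],1]]'
python3 - <<'E'
from m import *
c=snap('scene','s2.png');t=snap('top','t2.png')
a=cv2.cvtColor(c['img'],cv2.COLOR_RGB2BGR)[170:310,280:420]
b=cv2.cvtColor(t['img'],cv2.COLOR_RGB2BGR)[150:290,220:360]
cv2.imwrite('pics/st2.png',cv2.resize(np.hstack([a,b]),(800,400),interpolation=cv2.INTER_CUBIC))
h=cv2.cvtColor(t['img'],cv2.COLOR_RGB2HSV)
m=((h[...,0]>105)&(h[...,0]<130)&(h[...,1]>130)&(h[...,2]>60)).astype(np.uint8)
P=[]
for ce,s in blobs(t,m,(230,165,345,270),8): q=ray(t,*ce,.052)[:2];P.append(q);print(ce,q)
print(np.mean(P,0))
for f in('t0','t2'):
    q=load(f)['img'];b=(q.max(2)<60).astype(np.uint8)
    print([(x,ray(t,*x,.086)[:2]) for x,_ in blobs(t,b,(270,200,300,225),5)])
E
```

```text
time_s: 14.0
position: [0.6177, -0.2377, 0.2699]
tcp_rot: [[-0.549, -0.001, 0.836], [-0.836, 0.001, -0.549], [-0.001, -1.0, -0.001]]
force: [0.8, 0.5, -0.2]
opening: 0.005
[273.26315789 181.68421053] [0.66841686 0.16782742]
[319.76595745 213.27659574] [0.57154066 0.0208687 ]
[246.34146341 219.68292683] [0.54784323 0.24720744]
[0.59593359 0.14530118]
[(array([284.76923077, 210.47692308]), array([0.57422256, 0.12616167]))]
[(array([284.64150943, 210.35849057]), array([0.57457636, 0.12655766]))]
```

View pics/st2.png

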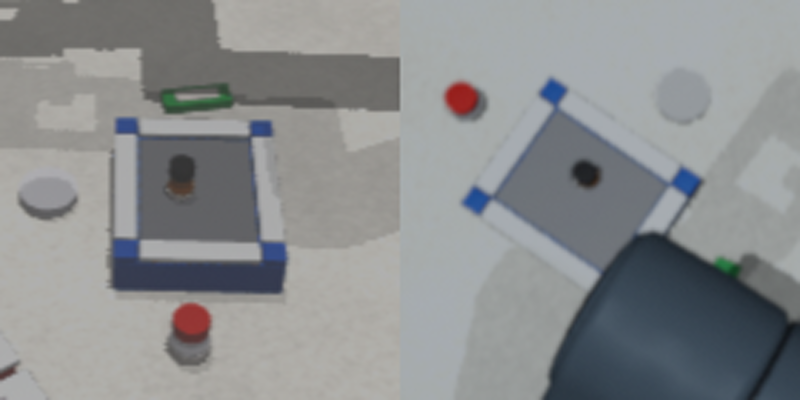

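The scene view shows no orange band on any section. All four rims are flush with the blue corners, and the bottle is upright at (182,175). The three corners visible from above and the bottle moved less than 1 mm. The fourth corner is hidden by the arm, so the printed mean centre doesn't count. I'm handing in.

```bash
python3 -c "
from rig import bot
print(bot.hand_in())"
```

```text
the job is handed in; nothing more can be done
None
```

I pressed all four rim sections shut with the closed fingertips, in the order right, front, left, back, and handed the job in at about 14 s. Each section took force, snapped, and was then rigid at 52 mm with 8–15 N on the wrist.

- **Lid:** after I backed off, the scene view showed no orange band, and all four sections were flush with the blue corners.
- **Case and bottle:** the bottle was still standing, and it and three of the case's corners had moved less than 1 mm. The arm hid the fourth corner in the last top view, so I checked that one only in the scene view.
- **Other things on the bench:** I compared the pot, mailer and dish with the earlier pictures by eye only and saw no shift. The cover-glass case and tally counter were outside the cropped pictures I viewed at the end, but the arm didn't come down near either.

None of the checks failed or disagreed.

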